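# Take the rolling pin out of its half-covered box

## Robot

A 6-joint arm with a two-finger parallel gripper is mounted at the origin on a cart in front of the work surface, level with it; the furniture and walls round the work are solid. World frame = base frame: x ahead of the robot, y to its left, z up, the work surface at z = 0. Lengths are in mm, angles in rad, forces in N, time in s.
With the tool pointing down it reaches from about 375 to 750 mm from the base axis. Payload 9 kg.
Tool frame: the origin (TCP) lies midway between the tips of the shut fingers; the grasp point (between the pads) lies 19 mm behind it; z points along the fingers, y is the line along which they close (so a half turn about z gives the same grasp; the last joint's range is limited). The gripper opens to 85 mm and grips with 20 to 120 N. Pads are 22 mm wide; open, the fingers measure 114 mm over their backs; the gripper's body (76 mm by 85 mm) begins 54 mm behind the grasp point. The pads swing forward as they close: fully open they stand 13 mm farther back than shut.
Start: joints at [-1.542, 0.104, 0.097, 1.564, 0, 1.353], TCP at [146.589, -581.849, 231.331] pointing down, gripper open.
Joint ranges: [-2.99, 2.99], [-0.84, 1.86], [-1.1, 1.16], [-1.84, 2.11], [-1.51, 1.56], [-3.14, 3.14]. Speed limits (rad/s): [2.22, 2.22, 2.57, 3.14, 3.14, 3.14].

## Interface

Orientations are given as [roll, pitch, yaw] about the fixed x, y, z axes, in that order (R = Rz(yaw) Ry(pitch) Rx(roll)).
In Python, from workcell import robot gives the robot as it stands.
- The arm moves only by the tool jog_arm, never from a script. Its argument "commands" is a list of rows, each an object with "linear": the shift along the world's x, y, z in cm, a list of three; "rotation": the turn, a rotation vector about the world's x, y, z in degrees, a list of three; "gripper": the finger opening in cm, from 0 to 8.54. In form: [{"linear": [tx, ty, tz], "rotation": [wx, wy, wz], "gripper": gripper}, ...]. A call has 1 to 10 rows; each row shifts and turns the commanded pose from where the row before left it; what a row does not reach is not made up. A row lasts 1/8 s, in which the tool goes at most 62.5 mm and 10.7 degrees, less where a joint would pass 70% of its speed; a pose out of reach is approached as far as the arm can. A call with a gripper value outside its range is refused whole. The fingers move at their own pace and stop on an object; the grip force is fixed at half the most. Time passes only in rows, so rows that do not move let the fingers close. It gives the time, the measured TCP pose, the force, the opening and the grip force at its end, in the units of the state.
- robot.get_state(): the state, without advancing time (a new reading comes with each control period).
- robot.grab_frame(name): name is "side" or "top" or "wrist"; returns a dict with "image" (400x640x3 uint8, blue, green, red), "fx", "fy", "cx", "cy" (pixels), "xyz" and "orientation" of the camera in the world; the wrist camera has in their place "mount" (4x4, takes a point from camera to tool coordinates, whose origin is the TCP and whose axes are the flange's). Camera axes: x right, y up, looking along -z (the intrinsics and any distortion apply to the point x, -y, -z); pixel columns grow to the right and rows downward; lengths in mm; the calibration is good to about 2 mm. A picture is of the moment at which its call begins: read the wrist's pose just before it. There is no depth.
- robot.sign_off(): hands the job in; it is judged then, once.
The state is a dict: "time": time; "joints": joint angles; "qvel": joint speeds; "joint_efforts": joint torques, N m; "position": TCP position; "tcp_rot": TCP orientation; "wrist_force": force on the tool from outside, world axes, zero at the start; "torque": the same for the moment, N m; "grip_width": finger opening in mm; "grip_force": force on a finger pad.
Only numpy, scipy, OpenCV 4.12 (cv2) and the standard library are available. Lean on these libraries where they do the work, as an engineer would, in place of code of your own. Each camera call takes 0.05 s, during which the arm holds its last target. There are 200 camera calls.

## Task

Lift the loose lid off the wooden storage box by its handle and set it down flat, right side up, on the worktop beside the box. Then take out the rolling pin that lies inside: it is longer than the opening, so tilt it and draw it out slantwise from under the fixed half of the top without forcing it against the box, and finish while still holding it in the gripper, still, with all of it at least 5 cm higher than the top of the box and touching nothing else. Do not drop the lid, and leave the mug, glass, tin and apple standing where they are.

Things in the scene. Friction and masses are not known exactly. Their poses are not given: they have to be found in the camera images.
- box: Pale wooden storage box, fixed to the worktop, 278 x 146 mm outside, top at z = 86 mm, walls and floor 8 mm thick. Origin: centre of its underside; x along its length towards the open end, z up. The half of its top at -x (x = -131 to -19 mm) is a fixed board, 8 mm thick, underside at z = 78 mm; the rest is the opening, under the lid at first.
- opening (a point): Centre of the box's opening, level with the top of the box (z = 86 mm), 56 mm from the box's origin along its x; axes as the box's. The opening is 150 mm long (box x = -19 to 131 mm) and 130 mm wide (y = -65 to 65 mm).
- cradle (a point): Middle of the top, 22 mm above the worktop, of the wooden cradle under the fixed half of the top (box x = -64 mm). It is 16 mm long, 50 mm wide, with side lips up to 30 mm. A second, 1 mm higher, stands at box x = 86 mm in the opening. The pin lies on both.
- lid: Loose pale wooden lid, 0.18 kg: a plate 166 (x) x 146 (y) x 8 mm, and under it a slab 138 x 118 x 6 mm that sits in the opening with 6 mm play all round. Origin: centre of the slab's underside, z up; the plate's top is 14 mm above it. At first the origin is 80 mm above the worktop and lid x lies along box x; right side up on the worktop it is at z = 0.
- lid_handle (a point): Middle of the lid's handle, an upright wooden bar 56 mm long (lid x), 16 mm wide (lid y), 26 mm high, its top 39 mm above the lid's origin; this point is 27 mm above the lid's origin. Best gripped across its 16 mm width. The worktop to the left of the box, round x = 0.47 m, y = 0.34 m, is always free for the lid.
- pin: Wooden rolling pin without handles, loose, about 0.16 kg, round, 240 mm long, 26 mm thick over its middle 90 mm, tapering to 18 mm at the ends. Origin: its centre, on the axis (also centre of mass); x along it. At first it lies level on the cradles, midway across the box, its x like the box's, its axis 34 to 35 mm above the worktop, its -x end under the fixed half of the top.
- pin_end_a (a point): Centre of the pin's end face that is at first towards the open end of the box (+120 mm along pin x).
- pin_end_b (a point): Centre of the pin's other end face, at first under the fixed half of the top (-120 mm along pin x).
- mug_7: Bystander: a white mug with a coloured diamond pattern, 85 x 116 x 105 mm; origin at its underside. Leave it alone.
- glass_6: Bystander: a clear drinking glass, 78 mm across, 86 mm tall; origin at its underside. Leave it alone.
- tin_5: Bystander: a short food tin, 75 mm across, 58 mm tall; origin at its underside. Leave it alone.
- produce_16: Bystander: a green apple, about 67 mm across; origin at its underside. Leave it alone.

How it is judged:
By the outcome, as a careful person would: the job done as asked, in the order asked, and still so for the second after the job is handed in, while the arm keeps its last pose, push and grip.
It also fails if it takes over 56 s, if anything falls off the work surface, if the arm or the gripper's body presses on something with over 40 N, if the wrist force passes 120 N, or if a joint passes its speed limit or range.

## Working session

There is one attempt and no reset: what is moved stays moved. The work goes in short steps, Python scripts to look and compute and a tool call to move; the robot and the scene stay as the last step left them, time stands still between calls to the robot, and variables do not carry over. Pictures are saved under pics/ and viewed, at most 10 in all, crops included, and the job is handed in when it is done.

Besides the shell and the picture viewer there is one more tool, called after "Emit:" by a JSON object that holds its "fn" and its "kwargs", one argument or row to a line. jog_arm: Moves the arm, as the interface text tells. Its arguments: {"type":"object","properties":{"commands":{"type":"array"}},"required":["commands"]}

```bash
mkdir -p pics; cat > h.py <<'E'
from workcell import robot
import numpy as np, cv2
from scipy.spatial.transform import Rotation as R
def cam(n):
    s=robot.get_state(); f=robot.grab_frame(n)
    if 'mount' in f:
        T=np.eye(4);T[:3,:3]=R.from_euler('xyz',s['tcp_rot']).as_matrix();T[:3,3]=s['position'];T=T@np.array(f['mount'])
        f['C'],f['Rm']=T[:3,3],T[:3,:3]
    else:
        f['C']=np.array(f['xyz']);f['Rm']=R.from_euler('xyz',f['orientation']).as_matrix()
    return f
def ray(f,u,v):
    d=np.array([(u-f['cx'])/f['fx'],-(v-f['cy'])/f['fy'],-1.]);return f['Rm']@d
def onz(f,u,v,z):
    d=ray(f,u,v);return f['C']+d*(z-f['C'][2])/d[2]
def proj(f,p):
    q=f['Rm'].T@(np.array(p)-f['C']);return f['cx']+f['fx']*q[0]/-q[2],f['cy']-f['fy']*q[1]/-q[2]
E
python3 - <<'E'
from h import *
for n in ('top','side'):
    f=cam(n);cv2.imwrite(f'pics/{n}1.png',f['image']);print(n,{k:v for k,v in f.items() if k not in('image','Rm')})
print(robot.get_state())
E
```

```text
top {'fx': 433.4473538404355, 'fy': 433.4473538404355, 'cx': 314.24602944475356, 'cy': 202.33033048370254, 'xyz': array([ 481.42180595,  -58.48585447, 1348.95353367]), 'orientation': array([ 0.03285425,  0.0032278 , -1.54969246]), 'C': array([ 481.42180595,  -58.48585447, 1348.95353367])}
side {'fx': 365.17753083539066, 'fy': 365.17753083539066, 'cx': 320.3624263312939, 'cy': 199.9068811801655, 'xyz': array([363.07848553, 967.26835928, 766.61661558]), 'orientation': array([ 0.99326166, -0.01353281, -2.97587239]), 'C': array([363.07848553, 967.26835928, 766.61661558])}
{'time': 0.1, 'joints': array([-1.54165609e+00,  1.04650635e-01,  9.65684553e-02,  1.56385417e+00,
        5.33768185e-05,  1.35309277e+00]), 'qvel': array([ 0.0016407 , -0.00195225,  0.00350978, -0.00266348,  0.00064702,
       -0.00023169]), 'joint_efforts': array([ 7.82427262e-03, -5.58210146e+01,  5.04717243e+01,  1.32464978e-02,
       -1.91123900e-04, -2.30581676e-06]), 'position': array([ 146.62206333, -581.53343498,  230.60537913]), 'tcp_rot': array([-3.14049107e+00, -2.98347515e-04,  2.46843605e-01]), 'wrist_force': array([-0.72500412, -0.11396196,  0.01312176]), 'torque': array([ 0.03396684,  0.05809866, -0.00609281]), 'grip_force': 0.0, 'grip_width': 85.0664801828399}
```

View pics/top1.png

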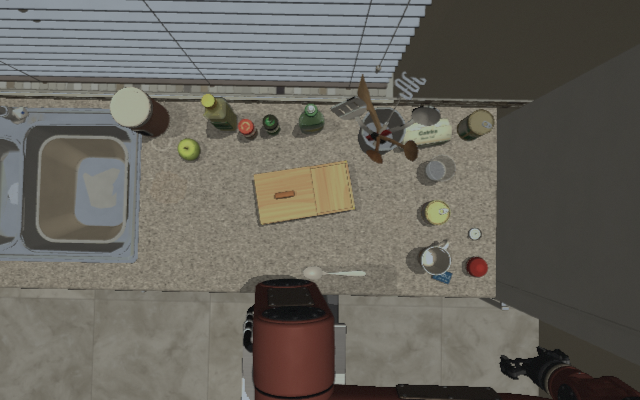

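View pics/side1.png

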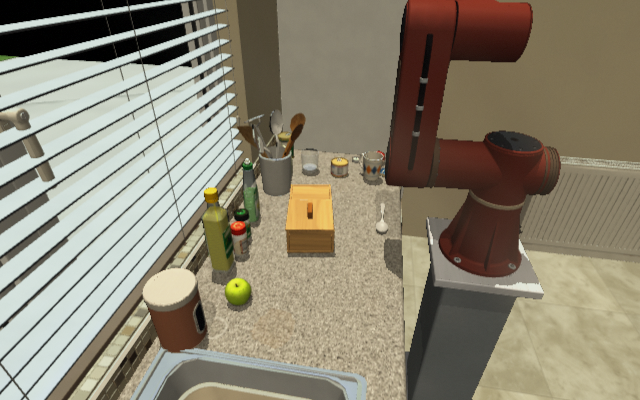

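The top view shows the box with corners near (254,174), (347,161), (355,208) and (262,223). The brown handle is at (285,195) on the left half, so the box's +x runs roughly along world +y. The worktop left of the box is free. The apple is at (189,149), and the mug, glass and tin are far to the right.

```bash
python3 - <<'E'
from h import *
f=cam('top');im=f['image'];hsv=cv2.cvtColor(im,cv2.COLOR_BGR2HSV)
roi=np.zeros(im.shape[:2],np.uint8);roi[150:235,240:370]=255
m=cv2.inRange(hsv,(10,90,90),(28,255,255))&roi
m=cv2.morphologyEx(m,cv2.MORPH_CLOSE,np.ones((15,15)))
m=cv2.morphologyEx(m,cv2.MORPH_OPEN,np.ones((5,5)))
c=max(cv2.findContours(m,0,2)[0],key=cv2.contourArea)
r=cv2.minAreaRect(c);b=cv2.boxPoints(r);print(r,b.tolist())
for u,v in b: print(onz(f,u,v,88)[:2].round(1))
h=cv2.inRange(hsv,(0,90,30),(13,255,190))&roi
h[:180]=0;h[210:]=0;h[:,:265]=0;h[:,305:]=0
c=max(cv2.findContours(h,0,2)[0],key=cv2.contourArea)
r=cv2.minAreaRect(c);b=cv2.boxPoints(r);print(r,cv2.contourArea(c))
print('handle',onz(f,*r[0],119))
for u,v in b: print(onz(f,u,v,119)[:2].round(1))
cv2.imwrite('pics/crop1.png',cv2.resize(im[150:235,240:370],None,fx=6,fy=6,interpolation=cv2.INTER_CUBIC))
E
```

```text
((303.64154052734375, 192.2053680419922), (50.542091369628906, 94.68019104003906), 81.40408325195312) [[253.05609130859375, 174.2938690185547], [346.6727294921875, 160.1425018310547], [354.22698974609375, 210.1168670654297], [260.6103515625, 224.2682342529297]]
[600.9 126.7]
[ 648.  -145.6]
[ 502.6 -170.3]
[455.7 101. ]
((284.09234619140625, 194.23846435546875), (4.713319778442383, 18.23310661315918), 82.87498474121094) 62.5
handle [542.9545872   32.48618129 119.        ]
[545.8  59.1]
[553.3   7.8]
[540.1   5.9]
[532.6  57.1]
```

View pics/crop1.png

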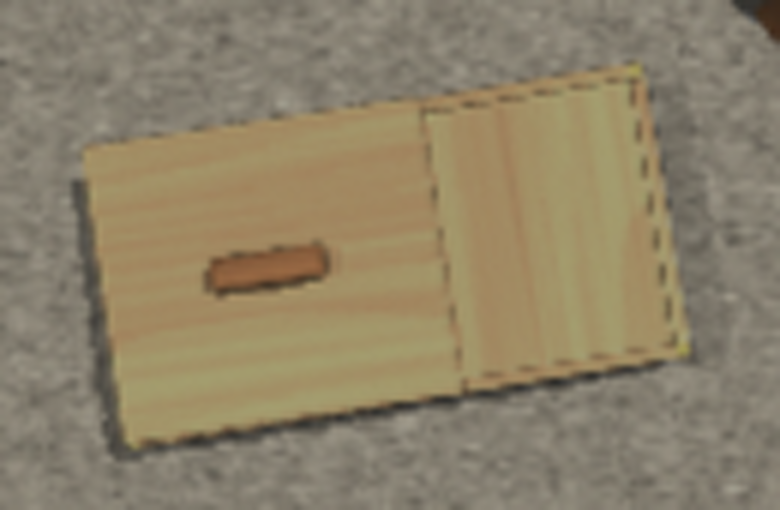

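Crop view: the handle spans crop px (205–328, 245–293), and the board seam runs from (425,108) to (463,388). The box yaw is about 99.6° and the handle is near (542, 32). Next I move above the handle with yaw +85.5°.

Emit:
{"fn": "jog_arm", "kwargs": {
  "commands": [
    {"linear":[2.64,4.09,0.2],"rotation":[0,0,5.7],"gripper":5},
    {"linear":[2.64,4.09,0],"rotation":[0,0,5.7],"gripper":5},
    {"linear":[2.64,4.09,0],"rotation":[0,0,5.7],"gripper":5},
    {"linear":[2.64,4.09,0],"rotation":[0,0,5.7],"gripper":5},
    {"linear":[2.64,4.09,0],"rotation":[0,0,5.7],"gripper":5},
    {"linear":[2.64,4.09,0],"rotation":[0,0,5.7],"gripper":5},
    {"linear":[2.64,4.09,0],"rotation":[0,0,5.7],"gripper":5},
    {"linear":[2.64,4.09,0],"rotation":[0,0,5.7],"gripper":5},
    {"linear":[2.64,4.09,0],"rotation":[0,0,5.7],"gripper":5},
    {"linear":[2.64,4.09,0],"rotation":[0,0,5.7],"gripper":5}
  ]
}}

```text
time: 1.4
position: [411.2, -171.4, 233.2]
tcp_rot: [3.141, 0.0, 1.245]
wrist_force: [0.3, -0.6, -0.1]
grip_width: 49.9
grip_force: 0.0
```

Emit:
{"fn": "jog_arm", "kwargs": {
  "commands": [
    {"linear":[2.64,4.09,0],"rotation":[0,0,5.7],"gripper":5},
    {"linear":[2.64,4.09,0],"rotation":[0,0,5.7],"gripper":5},
    {"linear":[2.64,4.09,0],"rotation":[0,0,5.7],"gripper":5},
    {"linear":[2.64,4.09,0],"rotation":[0,0,5.7],"gripper":5},
    {"linear":[2.64,4.09,0],"rotation":[0,0,5.7],"gripper":5},
    {"linear":[0,0,0],"rotation":[0,0,0],"gripper":5},
    {"linear":[0,0,0],"rotation":[0,0,0],"gripper":5}
  ]
}}

```text
time: 2.28
position: [542.2, 31.5, 233.0]
tcp_rot: [-3.141, 0.0, 1.739]
wrist_force: [0.4, -0.2, -0.4]
grip_width: 49.8
grip_force: 0.0
```

```bash
python3 - <<'E'
from h import *
f=cam('wrist');cv2.imwrite('pics/w1.png',f['image']);print(robot.get_state());print(f['C'],f['Rm'],f['fx'])
E
```

```text
{'time': 2.325, 'joints': array([-1.83692611e-01, -6.88192850e-02, -7.40217047e-02,  1.56587970e+00,
       -3.06626217e-04,  1.22010317e+00]), 'qvel': array([-0.01349675, -0.00933191, -0.00339478, -0.00166934, -0.00038506,
       -0.00182594]), 'joint_efforts': array([ 1.02949005e+00, -4.62623048e+01,  5.04655480e+01, -1.91767170e-02,
        3.60490149e-02, -8.53393267e-04]), 'position': array([542.20429299,  30.98861641, 233.23754518]), 'tcp_rot': array([-3.14121891e+00,  1.89778672e-04,  1.73779695e+00]), 'wrist_force': array([-0.3639721 , -0.42266737, -0.30422451]), 'torque': array([-0.0884301 ,  0.03939496,  0.0047342 ]), 'grip_force': 0.0, 'grip_width': 50.06600959683816}
[530.7960968  102.02731717 375.89960247] [[ 9.85949072e-01 -1.60469498e-01 -4.64108625e-02]
 [ 1.67045389e-01  9.46269529e-01  2.76893150e-01]
 [-5.15719765e-04 -2.80755265e-01  9.59779253e-01]] 345.663466791534
```

View pics/w1.png

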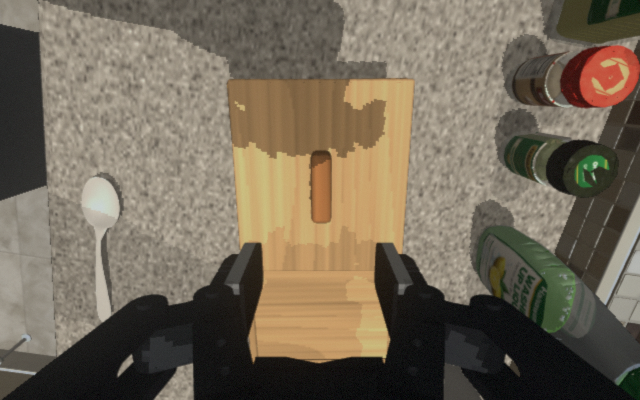

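Wrist view: the lid plate corners are near (229,80), (414,80), (241,270) and (402,270). The handle spans columns 311–331 and rows 151–222.

```bash
python3 - <<'E'
from h import *
f=cam('wrist')
P=[onz(f,u,v,94)[:2] for u,v in [(229,80),(414,80),(241,270),(402,270)]]
for p in P: print(p.round(1))
c=np.mean(P,0);d=(P[0]+P[1]-P[2]-P[3])/2;print('c',c,np.degrees(np.arctan2(d[1],d[0])),np.linalg.norm(d))
for u,v in [(322,153),(320,222),(312,190),(331,190)]: print(onz(f,u,v,119)[:2].round(1))
E
```

```text
[460.8 100.5]
[602.1 124.3]
[487.  -61.1]
[631.1 -36.8]
c [545.23730319  31.72752295] 99.71425274397868 163.70512241966387
[540.5  60.4]
[548.2   5.9]
[537.7  30.8]
[552.2  33.3]
```

Emit:
{"fn": "jog_arm", "kwargs": {
  "commands": [
    {"linear":[0.2,0.1,-3.5],"rotation":[0,0,0],"gripper":4.5},
    {"linear":[0,0,-3.5],"rotation":[0,0,0],"gripper":4.5},
    {"linear":[0,0,-3.0],"rotation":[0,0,0],"gripper":4.5},
    {"linear":[0,0,-2.0],"rotation":[0,0,0],"gripper":4.5},
    {"linear":[0,0,-1.5],"rotation":[0,0,0],"gripper":4.5},
    {"linear":[0,0,0],"rotation":[0,0,0],"gripper":4.5},
    {"linear":[0,0,0],"rotation":[0,0,0],"gripper":1.0},
    {"linear":[0,0,0],"rotation":[0,0,0],"gripper":1.0},
    {"linear":[0,0,0],"rotation":[0,0,0],"gripper":1.0},
    {"linear":[0,0,0],"rotation":[0,0,0],"gripper":1.0}
  ]
}}

```text
time: 3.62
position: [545.5, 32.5, 99.8]
tcp_rot: [3.139, 0.001, 1.739]
wrist_force: [-0.3, -0.1, 6.6]
grip_width: 14.5
grip_force: 61.3
```

Emit:
{"fn": "jog_arm", "kwargs": {
  "commands": [
    {"linear":[0,0,0.5],"rotation":[0,0,0],"gripper":1.0},
    {"linear":[0,0,1.0],"rotation":[0,0,0],"gripper":1.0},
    {"linear":[0,0,1.5],"rotation":[0,0,0],"gripper":1.0},
    {"linear":[0,0,1.5],"rotation":[0,0,0],"gripper":1.0},
    {"linear":[0,0,1.5],"rotation":[0,0,0],"gripper":1.0},
    {"linear":[0,0,1.5],"rotation":[0,0,0],"gripper":1.0},
    {"linear":[0,0,0],"rotation":[0,0,0],"gripper":1.0}
  ]
}}

```text
time: 4.5
position: [545.4, 32.5, 175.0]
tcp_rot: [3.139, 0.001, 1.739]
wrist_force: [0.8, -0.1, -2.2]
grip_width: 14.7
grip_force: 60.2
```

```bash
python3 - <<'E'
from h import *
f=cam('side');a=f['image'][130:300,220:420];f=cam('wrist')
cv2.imwrite('pics/s2.png',np.vstack([cv2.resize(a,(400,340)),cv2.resize(f['image'],(400,250))]))
E
```

```text
(no output)
```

View pics/s2.png

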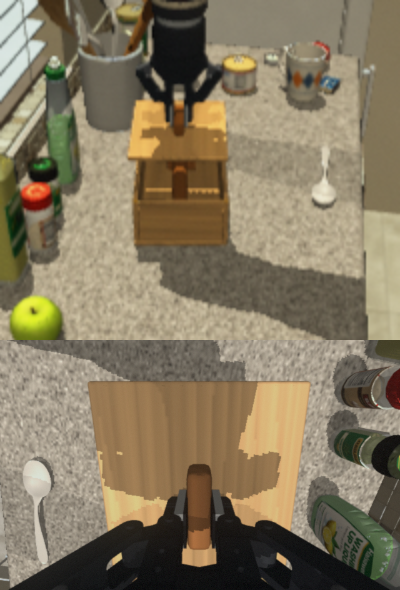

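The lid is off and hanging level in the gripper. The pin is visible inside the open end of the box. Next I carry the lid to the left.

Emit:
{"fn": "jog_arm", "kwargs": {
  "commands": [
    {"linear":[-0.6,2.2,0],"rotation":[0,0,0],"gripper":1.0},
    {"linear":[-1.1,4.2,0],"rotation":[0,0,0],"gripper":1.0},
    {"linear":[-1.1,4.2,0],"rotation":[0,0,0],"gripper":1.0},
    {"linear":[-1.1,4.2,0],"rotation":[0,0,0],"gripper":1.0},
    {"linear":[-1.1,4.2,0],"rotation":[0,0,0],"gripper":1.0},
    {"linear":[-1.1,4.2,0],"rotation":[0,0,0],"gripper":1.0},
    {"linear":[-1.1,4.2,-1],"rotation":[0,0,0],"gripper":1.0},
    {"linear":[-0.6,2.2,-2],"rotation":[0,0,0],"gripper":1.0},
    {"linear":[0,0,-3],"rotation":[0,0,0],"gripper":1.0},
    {"linear":[0,0,-3],"rotation":[0,0,0],"gripper":1.0}
  ]
}}

```text
time: 5.85
position: [465.8, 328.9, 81.5]
tcp_rot: [-3.14, 0.0, 1.74]
wrist_force: [-0.0, -0.4, -1.6]
grip_width: 14.7
grip_force: 60.2
```

Emit:
{"fn": "jog_arm", "kwargs": {
  "commands": [
    {"linear":[0,0,-2.5],"rotation":[0,0,0],"gripper":1.0},
    {"linear":[0,0,-1.5],"rotation":[0,0,0],"gripper":1.0},
    {"linear":[0,0,-1.0],"rotation":[0,0,0],"gripper":1.0},
    {"linear":[0,0,-0.5],"rotation":[0,0,0],"gripper":1.0},
    {"linear":[0,0,-0.4],"rotation":[0,0,0],"gripper":1.0},
    {"linear":[0,0,0],"rotation":[0,0,0],"gripper":1.0}
  ]
}}

```text
time: 6.6
position: [466.7, 328.7, 24.5]
tcp_rot: [3.141, -0.0, 1.739]
wrist_force: [0.1, -0.1, -1.5]
grip_width: 14.9
grip_force: 60.2
```

Emit:
{"fn": "jog_arm", "kwargs": {
  "commands": [
    {"linear":[0,0,-0.2],"rotation":[0,0,0],"gripper":1.0},
    {"linear":[0,0,-0.1],"rotation":[0,0,0],"gripper":1.0},
    {"linear":[0,0,-0.1],"rotation":[0,0,0],"gripper":1.0},
    {"linear":[0,0,0],"rotation":[0,0,0],"gripper":1.0}
  ]
}}

```text
time: 7.1
position: [466.5, 328.6, 20.3]
tcp_rot: [3.142, 0.0, 1.739]
wrist_force: [0.4, 0.5, -1.0]
grip_width: 14.4
grip_force: 60.2
```

Emit:
{"fn": "jog_arm", "kwargs": {
  "commands": [
    {"linear":[0,0,-0.1],"rotation":[0,0,0],"gripper":1.0},
    {"linear":[0,0,0],"rotation":[0,0,0],"gripper":1.0}
  ]
}}

```text
time: 7.35
position: [466.7, 328.7, 19.7]
tcp_rot: [3.141, 0.0, 1.739]
wrist_force: [-1.7, -0.6, 4.0]
grip_width: 14.9
grip_force: 60.7
```

Contact is made, so I release, rise and go back to a viewing pose beside the box.

Emit:
{"fn": "jog_arm", "kwargs": {
  "commands": [
    {"linear":[0,0,0],"rotation":[0,0,0],"gripper":2.2},
    {"linear":[0,0,0],"rotation":[0,0,0],"gripper":5},
    {"linear":[0,0,0],"rotation":[0,0,0],"gripper":5},
    {"linear":[0,0,1],"rotation":[0,0,0],"gripper":5},
    {"linear":[0,0,3],"rotation":[0,0,0],"gripper":5},
    {"linear":[0,0,5],"rotation":[0,0,0],"gripper":5},
    {"linear":[0,0,5],"rotation":[0,0,0],"gripper":5},
    {"linear":[0.8,-3,5],"rotation":[0,0,0],"gripper":5},
    {"linear":[1.1,-4.2,1],"rotation":[0,0,0],"gripper":5},
    {"linear":[1.1,-4.2,0],"rotation":[0,0,0],"gripper":5}
  ]
}}

```text
time: 8.6
position: [497.6, 213.8, 221.8]
tcp_rot: [3.138, 0.0, 1.74]
wrist_force: [0.4, -0.4, -0.2]
grip_width: 49.8
grip_force: 0.0
```

Emit:
{"fn": "jog_arm", "kwargs": {
  "commands": [
    {"linear":[1.1,-4.2,0],"rotation":[0,0,0],"gripper":5},
    {"linear":[1.1,-4.2,0],"rotation":[0,0,0],"gripper":5},
    {"linear":[1.1,-4.2,0],"rotation":[0,0,0],"gripper":5},
    {"linear":[1.1,-4.2,0],"rotation":[0,0,0],"gripper":5},
    {"linear":[0.6,-2,0],"rotation":[0,0,0],"gripper":5},
    {"linear":[0,0,0],"rotation":[0,0,0],"gripper":5},
    {"linear":[0,0,0],"rotation":[0,0,0],"gripper":5}
  ]
}}

```text
time: 9.48
position: [546.4, 27.6, 219.6]
tcp_rot: [3.141, -0.0, 1.74]
wrist_force: [0.7, 0.2, -0.8]
grip_width: 49.9
grip_force: 0.0
```

```bash
python3 - <<'E'
from h import *
f=cam('wrist');g=cam('top')
cv2.imwrite('pics/w3.png',f['image'])
cv2.imwrite('pics/s3.png',cv2.resize(g['image'][120:240,140:380],None,fx=3,fy=3))
print(robot.get_state()['position'],f['C'])
E
```

```text
[546.38019038  27.85975325 219.50635799] [534.76599165  98.12361941 362.46711668]
```

View pics/w3.png

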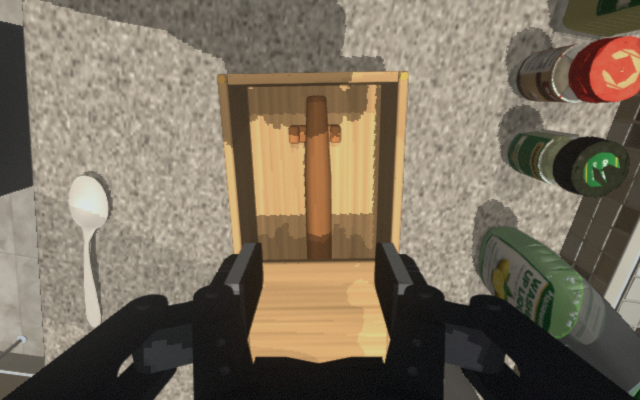

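View pics/s3.png

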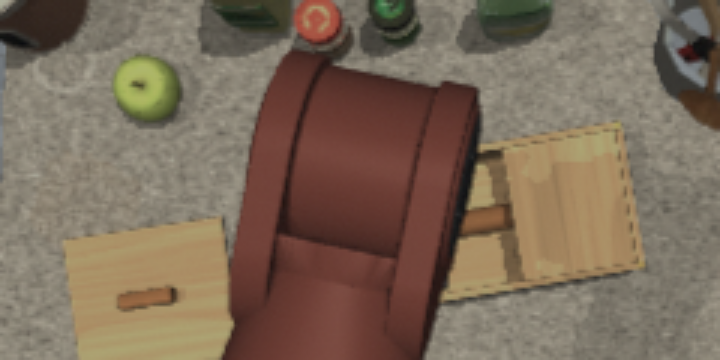

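The lid lies flat on the worktop to the left. In the wrist view the pin runs from its end at (316,97) to the board edge at (318,260), the cradle is at row 134, and the box's end wall is at rows 73–85.

```bash
python3 - <<'E'
from h import *
f=cam('wrist')
C=[onz(f,u,v,86)[:2] for u,v in [(219,75),(408,72)]]
E=[onz(f,u,v,86)[:2] for u,v in [(246,263),(386,261)]]
print('endwall corners',C,'board edge',E)
a=np.array([-.169,.9856]);em=np.mean(C,0);bm=np.mean(E,0);print(em,bm,np.degrees(np.arctan2(*(em-bm)[::-1])),(em-bm)@a)
o=em-139*a;print('origin',o,bm+19*a)
for u,v,z in [(316.5,97,44),(318,200,35),(318.5,240,35),(316.5,120,35)]:
    p=onz(f,u,v,z)[:2];print(p,'boxx',(p-o)@a,'boxy',(p-o)@[-a[1],a[0]])
E
```

```text
endwall corners [array([458.43971474,  99.53687271]), array([598.77476569, 125.75618669])] board edge [array([495.99746967, -53.37474197]), array([617.49155202, -30.61084524])]
[528.60724021 112.6465297 ] [556.74451085 -41.99279361] 100.31238883423195 157.1677157865873
origin [552.09824021 -24.3518703 ] [553.53351085 -23.26639361]
[533.6319749   95.88853056] boxx 121.62973792430991 boxy -2.120276654808216
[551.49878141  -0.6868038 ] boxx 23.42559808621277 boxy -3.40856964181915
[559.23873552 -42.88801184] boxx -19.47596480533934 boxy -3.9050642555811406
[537.03818019  75.58698716] boxx 101.04488806343477 boxy -2.046471748473509
```

Emit:
{"fn": "jog_arm", "kwargs": {
  "commands": [
    {"linear":[0.3,-1.8,0],"rotation":[0,0,0.5],"gripper":5},
    {"linear":[0,0,-4],"rotation":[0,0,0],"gripper":5},
    {"linear":[0,0,-4],"rotation":[0,0,0],"gripper":5},
    {"linear":[0,0,-4],"rotation":[0,0,0],"gripper":5},
    {"linear":[0,0,-3],"rotation":[0,0,0],"gripper":5},
    {"linear":[0,0,-2],"rotation":[0,0,0],"gripper":5},
    {"linear":[0,0,-1.5],"rotation":[0,0,0],"gripper":5},
    {"linear":[0,0,-1.2],"rotation":[0,0,0],"gripper":5},
    {"linear":[0,0,0],"rotation":[0,0,0],"gripper":5}
  ]
}}

```text
time: 10.75
position: [549.3, 8.7, 21.9]
tcp_rot: [-3.141, -0.0, 1.748]
wrist_force: [-0.4, 0.1, 0.1]
grip_width: 50.0
grip_force: 0.0
```

Emit:
{"fn": "jog_arm", "kwargs": {
  "commands": [
    {"linear":[0,0,0],"rotation":[0,0,0],"gripper":3.5},
    {"linear":[0,0,0],"rotation":[0,0,0],"gripper":2},
    {"linear":[0,0,0],"rotation":[0,0,0],"gripper":2},
    {"linear":[0,0,0],"rotation":[0,0,0],"gripper":2}
  ]
}}

```text
time: 11.25
position: [550.3, 8.5, 23.4]
tcp_rot: [3.14, 0.001, 1.748]
wrist_force: [-2.0, 0.3, 5.1]
grip_width: 24.0
grip_force: 59.0
```

The grasp is good: 24 mm opening and 59 N. Next I tilt the pin 20° about its held point with a slight lift. The worked-out clearances are about 4–8 mm.

Emit:
{"fn": "jog_arm", "kwargs": {
  "commands": [
    {"linear":[0,0,0.5],"rotation":[0,0,0],"gripper":2},
    {"linear":[0,0,0.5],"rotation":[0,0,0],"gripper":2},
    {"linear":[0,0,0],"rotation":[0,0,0],"gripper":2},
    {"linear":[-0.02,0.08,0.62],"rotation":[3.94,0.71,0],"gripper":2},
    {"linear":[-0.02,0.08,0.62],"rotation":[3.94,0.71,0],"gripper":2},
    {"linear":[0,0,0],"rotation":[0,0,0],"gripper":2}
  ]
}}

```text
time: 12.0
position: [549.5, 9.3, 44.7]
tcp_rot: [-3.142, -0.139, 1.746]
wrist_force: [0.2, 0.1, -2.0]
grip_width: 24.5
grip_force: 59.1
```

Emit:
{"fn": "jog_arm", "kwargs": {
  "commands": [
    {"linear":[-0.02,0.08,0.62],"rotation":[3.94,0.71,0],"gripper":2},
    {"linear":[-0.02,0.08,0.62],"rotation":[3.94,0.71,0],"gripper":2},
    {"linear":[-0.02,0.08,0.62],"rotation":[3.94,0.71,0],"gripper":2},
    {"linear":[0,0,0],"rotation":[0,0,0],"gripper":2},
    {"linear":[0,0,0],"rotation":[0,0,0],"gripper":2}
  ]
}}

```text
time: 12.62
position: [548.3, 12.9, 62.8]
tcp_rot: [-3.141, -0.347, 1.748]
wrist_force: [-0.9, -0.0, -2.1]
grip_width: 24.1
grip_force: 59.1
```

```bash
python3 - <<'E'
from h import *
f=cam('wrist');g=cam('side')
cv2.imwrite('pics/w4.png',np.hstack([cv2.resize(f['image'],(400,250)),cv2.resize(g['image'][145:270,250:370],(240,250))]))
s=robot.get_state();print(s['position'],s['tcp_rot'],s['wrist_force'],s['torque'])
E
```

```text
[548.38293678  13.17824276  63.13418085] [-3.14102503 -0.34802042  1.74854766] [ 0.14107795  0.27011585 -1.54244511] [-0.42983525 -0.02564123 -0.01506502]
```

View pics/w4.png

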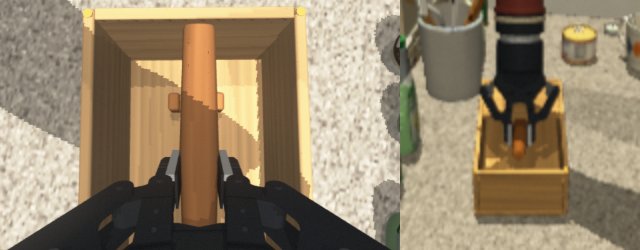

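The pin is tilted and held freely. Its raised end is at (196,24) in the left panel, and the force is only the pin's weight. I check for slip in the grip before drawing it out.

```bash
python3 - <<'E'
from h import *
f=cam('wrist');s=robot.get_state();Rt=R.from_euler('xyz',s['tcp_rot']).as_matrix()
a=np.array([-.177,.984,0]);print(Rt@[0,0,1])
th=np.radians(20);z=np.array([0,0,1.])
P=np.array(s['position'])-12*Rt[:,2]
for t in(14,17,20,23):
    th=np.radians(t);d=a*np.cos(th)+z*np.sin(th);n=-a*np.sin(th)+z*np.cos(th)
    print(t,proj(f,P+86*d+9*n),proj(f,P+86*d))
E
```

```text
[-0.06088642  0.33585606 -0.93994338]
14 (np.float64(316.9943736870259), np.float64(49.98795592303256)) (np.float64(317.0888623644647), np.float64(55.58000819630172))
17 (np.float64(316.943371431129), np.float64(48.72817660669011)) (np.float64(317.0435290760388), np.float64(53.224549752086915))
20 (np.float64(316.88957702288496), np.float64(48.16050459936116)) (np.float64(316.9955904867207), np.float64(51.41586769661805))
23 (np.float64(316.8329456216644), np.float64(48.36871479191919)) (np.float64(316.94496928119264), np.float64(50.22289562369153))
```

Emit:
{"fn": "jog_arm", "kwargs": {
  "commands": [
    {"linear":[-0.17,0.93,0.34],"rotation":[0,0,0],"gripper":2},
    {"linear":[-0.17,0.93,0.34],"rotation":[0,0,0],"gripper":2},
    {"linear":[0,0,0],"rotation":[0,0,0],"gripper":2}
  ]
}}

```text
time: 13.15
position: [545.2, 32.2, 70.6]
tcp_rot: [3.141, -0.349, 1.749]
wrist_force: [-0.2, -0.4, -2.1]
grip_width: 24.0
grip_force: 59.1
```

Emit:
{"fn": "jog_arm", "kwargs": {
  "commands": [
    {"linear":[-0.26,1.39,0.52],"rotation":[0,0,0],"gripper":2},
    {"linear":[-0.26,1.39,0.52],"rotation":[0,0,0],"gripper":2},
    {"linear":[-0.26,1.39,0.52],"rotation":[0,0,0],"gripper":2},
    {"linear":[0,0,0],"rotation":[0,0,0],"gripper":2}
  ]
}}

```text
time: 13.65
position: [537.4, 74.1, 86.4]
tcp_rot: [3.141, -0.349, 1.75]
wrist_force: [-0.2, -0.6, -2.3]
grip_width: 23.9
grip_force: 59.1
```

Emit:
{"fn": "jog_arm", "kwargs": {
  "commands": [
    {"linear":[-0.26,1.39,0.55],"rotation":[0,0,0],"gripper":2},
    {"linear":[-0.26,1.39,0.55],"rotation":[0,0,0],"gripper":2},
    {"linear":[-0.26,1.39,0.55],"rotation":[0,0,0],"gripper":2},
    {"linear":[-0.26,1.39,0.55],"rotation":[0,0,0],"gripper":2},
    {"linear":[0,0,0],"rotation":[0,0,0],"gripper":2}
  ]
}}

```text
time: 14.28
position: [526.9, 129.6, 108.3]
tcp_rot: [3.141, -0.349, 1.75]
wrist_force: [-0.3, -0.6, -2.1]
grip_width: 23.6
grip_force: 59.1
```

The inner end is now about 25 mm clear of the board, so I lift.

Emit:
{"fn": "jog_arm", "kwargs": {
  "commands": [
    {"linear":[0,0.2,1.5],"rotation":[0,0,0],"gripper":2},
    {"linear":[0,0.2,2],"rotation":[0,0,0],"gripper":2},
    {"linear":[0,0,2.5],"rotation":[0,0,0],"gripper":2},
    {"linear":[0,0,2.5],"rotation":[0,0,0],"gripper":2},
    {"linear":[0,0,2.5],"rotation":[0,0,0],"gripper":2},
    {"linear":[0,0,2.5],"rotation":[0,0,0],"gripper":2},
    {"linear":[0,0,2],"rotation":[0,0,0],"gripper":2},
    {"linear":[0,0,1],"rotation":[0,0,0],"gripper":2},
    {"linear":[0,0,0],"rotation":[0,0,0],"gripper":2},
    {"linear":[0,0,0],"rotation":[0,0,0],"gripper":2}
  ]
}}

```text
time: 15.52
position: [526.8, 132.5, 272.1]
tcp_rot: [-3.14, -0.35, 1.747]
wrist_force: [-0.9, -0.5, -1.9]
grip_width: 23.8
grip_force: 59.1
```

```bash
python3 - <<'E'
from h import *
f=cam('side');g=cam('top')
cv2.imwrite('pics/s5.png',np.vstack([f['image'][60:340,140:460],g['image'][100:290,140:460]]))
s=robot.get_state();print(s['position'],s['wrist_force'],s['qvel'])
E
```

```text
[526.65191965 132.55312437 271.87715518] [-0.04946666 -0.29047247 -2.33992333] [ 1.16140331e-03 -1.02064926e-03  9.37211516e-04  1.39648404e-03
 -2.08568149e-05  5.62115251e-05]
```

View pics/s5.png

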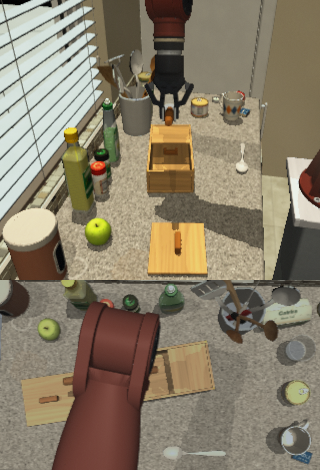

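The side view shows the pin held high above the empty box. The lid lies flat, right side up, in front of the box, and the apple, mug, tin and glass are still standing. The arm is still, so I hand the job in.

```bash
python3 -c "
from workcell import robot
print(robot.sign_off())"
```

```text
the job is handed in; nothing more can be done
None
```

The job is handed in: the lid lies flat and right side up beside the box, the pin is held still in the gripper with its lowest end about 13 cm above the box top, and the mug, glass, tin and apple were not touched.

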